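# Move the glued-up parts from the glue board to the carrier tray in their order

### The job

The four wooden parts standing in a row on the plywood glue board belong to four pupils, and only their order tells whose is whose. Move them all into the grey carrier tray keeping that order: the part nearest the board's black peg goes into the bay beside the tray's handle, the next one into the next bay, and so on to the far end. Stand each part upright on the floor in the middle of its own bay, and let none of them tip over.

Things in the scene. Friction and masses are not known exactly. Their poses are not given: they have to be found in the camera images.
- foot_center (a point): Round stool foot of pale beech, standing upright: 44 mm diameter, 66 mm high in all, straight-sided up to 52 mm, then a cone to a 28 mm top. This point is its centre, half-way up (33 mm above its underside); z up its axis.
- square_center (a point): Square beech post, standing upright: 34 x 34 mm, 70 mm high in all, the top 8 mm a smaller 24 mm square cap. This point is its centre, half-way up (35 mm above its underside); x and y square to its side faces, z up.
- dowel_center (a point): Slim round beech dowel, the tallest and thinnest of the four, standing upright: 28 mm diameter, 80 mm high, its top edge bevelled over the last 6 mm. This point is its centre, half-way up (40 mm above its underside); z up its axis.
- hexagon_center (a point): Hexagonal beech knob, standing upright: 38 mm across flats (44 mm across corners), 60 mm high, with a round spigot of 14 mm diameter and 12 mm height on top (72 mm in all). This point is its centre, half-way up the 72 mm (36 mm above its underside); its y axis is square to a pair of flats, z up.
- pad_foot: 58 x 58 x 6 mm black rubber pad fixed on the board, the one under the round foot at the start (part up to 5 mm off its centre, turned up to 0.3 rad to it). Its top is 18 mm above the bench. Origin at the centre of its underside, x along the row. It stays when the part is taken: its distance from the peg (50, 120, 190 or 260 mm) tells the part's place in the row.
- pad_square: 58 x 58 x 6 mm black rubber pad fixed on the board, the one under the square post at the start (part up to 5 mm off its centre, turned up to 0.3 rad to it). Its top is 18 mm above the bench. Origin at the centre of its underside, x along the row. It stays when the part is taken: its distance from the peg (50, 120, 190 or 260 mm) tells the part's place in the row.
- pad_dowel: 58 x 58 x 6 mm black rubber pad fixed on the board, the one under the slim dowel at the start (part up to 5 mm off its centre, turned up to 0.3 rad to it). Its top is 18 mm above the bench. Origin at the centre of its underside, x along the row. It stays when the part is taken: its distance from the peg (50, 120, 190 or 260 mm) tells the part's place in the row.
- pad_hexagon: 58 x 58 x 6 mm black rubber pad fixed on the board, the one under the hexagonal knob at the start (part up to 5 mm off its centre, turned up to 0.3 rad to it). Its top is 18 mm above the bench. Origin at the centre of its underside, x along the row. It stays when the part is taken: its distance from the peg (50, 120, 190 or 260 mm) tells the part's place in the row.
- peg: Round black peg, 24 mm diameter, 18 mm high, at one end of the glue board (the other end has only a small empty hole, 8 mm); origin at its foot. The board is plywood, 350 x 96 x 12 mm, fixed to the bench, with four pads in a row along its middle, 50, 120, 190 and 260 mm from the peg. The board may be on the left or right, the peg at its near or far end.
- carrier: Grey plastic tray, 288 x 88 mm, fixed to the bench: four open bays in a row along its x, a steel arch handle (38 mm high) at its +x end, 160 mm out. Origin at the centre of its underside, z up. Bay centres at x = +105 (by the handle), +35, -35, -105 mm, y = 0; each 62 (x) by 78 mm inside. Floor 4 mm above the bench; the walls rise only to 12 mm above the bench.

How it is judged:
By the outcome, as a careful person would: the job done as asked, in the order asked, and still so for the second after the job is handed in, with the robot touching nothing.
It also fails if it takes over 125 s, if anything falls off the work surface, if the arm or the gripper's body presses on something with over 40 N, if the wrist force passes 120 N, or if a joint passes its speed limit or range.

### The arm

A 6-joint arm with a two-finger parallel gripper is mounted at the origin on the work surface. World frame = base frame: x ahead of the robot, y to its left, z up, the work surface at z = 0. Lengths are in m, angles in rad, forces in N, time in s.
With the tool pointing down it reaches from about 0.35 to 0.775 m from the base axis. Payload 7.3 kg.
Tool frame: the origin (TCP) lies between the finger pads; the fingertips stand 8 mm ahead of it and the grasp point (between the pads) lies 11 mm behind it (robot.nose_length is the distance from the TCP to the fingertips, in m); z points along the fingers, y is the line along which they close (so a half turn about z gives the same grasp; the last joint's range is limited). The gripper opens to 92 mm and grips with 3 to 60 N. Pads are 19 mm wide; open, the fingers measure 130 mm over their backs; the gripper's body (75 mm by 190 mm) begins 47 mm behind the grasp point.
Start: joints at [-1.252, 0.342, 1.524, -0, 1.275, -0.146], TCP at [0.235, -0.469, 0.235] pointing down, gripper open.
Joint ranges: [-2.53, 2.53], [-0.77, 2.02], [0.04, 2.7], [-1, 4.14], [0.28, 2.66], [-3.11, 3.11]. Speed limits (rad/s): [2.57, 2.57, 3.14, 3.14, 3.14, 3.14].

### API

Orientations are given as [roll, pitch, yaw] about the fixed x, y, z axes, in that order (R = Rz(yaw) Ry(pitch) Rx(roll)).
In Python, from cell import robot gives the robot as it stands. The module is installed in compiled form; this text tells all that it offers.
- The arm moves only by the shell command python3 -m jog 'ROWS' [FORCE]. ROWS is JSON, a list that holds one entry, the list of rows, each a list of 5 numbers: the gripper's target within -1 to 1 (fully open at 1, half-way at 0, shut at -1), then the shift along the tool's x, y, z in m, then the turn about the tool's z in rad. A call has 1 to 5 rows; each row is the pose to reach, as a shift and turn from the pose commanded when the call began, along the tool's axes at that moment; what a row does not reach only later rows make up. A row lasts 1/12 s, in which the tool goes at most 41.7 mm and 7.16 degrees, less where a joint would pass 70% of its speed; a pose out of reach is approached as far as the arm can. A call with a gripper value outside its range is refused whole. The fingers move at their own pace and stop on an object; FORCE is the grip in N (left out, the last holds). Time passes only in rows, so rows that repeat a pose let the fingers close. It gives the time, the measured TCP pose, the force, the opening and the grip force at its end, in the units of the state.
- robot.observe(): the state, without advancing time (a new reading comes with each control period).
- robot.read_camera(name): name is "scene" or "top" or "wrist"; returns the picture (480x640x3 uint8, red, green, blue); there is no depth.
- robot.camera_model(name): a dict with "camera_matrix" (3x3 intrinsics, pixels), "dist_coeffs" ([k1, k2, p1, p2, k3] as OpenCV has them; the pictures are not rectified), "position" and "attitude" of the camera in the world; the wrist camera has in their place "mount" (4x4, takes a point from camera to tool coordinates, whose origin is the TCP and whose axes are the flange's). Camera axes: x right, y down, z forward; pixel columns grow to the right and rows downward; lengths in m; the calibration is good to about 2 mm. A picture is of the moment at which its call begins: read the wrist's pose just before it. camera_model takes no time and is no camera call.
- robot.hand_in(): hands the job in; it is judged then, once.
The state is a dict: "time": time; "qpos": joint angles; "qvel": joint speeds; "joint_efforts": joint torques, N m; "tool_pos": TCP position; "tool_rot": TCP orientation; "contact_force": force on the tool from outside, world axes, zero at the start; "torque": the same for the moment, N m; "opening": finger opening in m; "grip_force": force on a finger pad.
Only numpy, scipy, OpenCV 4.12 (cv2) and the standard library are available. Lean on these libraries where they do the work, as an engineer would, in place of code of your own. Each camera call takes 0.05 s, during which the arm holds its last target. There are 200 camera calls.

## Working session

There is one attempt and no reset: what is moved stays moved. The work goes in short steps, Python scripts to look and compute and a shell command to move; the robot and the scene stay as the last step left them, time stands still between calls to the robot, and variables do not carry over. Pictures are saved under pics/ and viewed, at most 14 in all, crops included, and the job is handed in when it is done.

```bash
mkdir -p pics; python3 - <<'E'
from cell import robot
import cv2
s=robot.observe();print(s)
for n in("top","scene"):
    im=robot.read_camera(n);cv2.imwrite(f"pics/{n}0.png",im[:,:,::-1]);print(n,robot.camera_model(n))
print(robot.camera_model("wrist"),robot.nose_length)
E
```

```text
{'time': 0.0, 'qpos': array([-1.25203989e+00,  3.42744885e-01,  1.52501684e+00, -2.77513874e-06,
        1.27540531e+00, -1.46029721e-01]), 'qvel': array([ 0.00265117,  0.00023766, -0.00074384, -0.00023325, -0.00125303,
       -0.00032104]), 'joint_efforts': array([-1.97103168e-04, -4.31243670e+01, -2.44225073e+01,  7.16064451e-02,
        5.54354070e-02, -1.06525545e-04]), 'tool_pos': array([ 0.23520102, -0.46892282,  0.23403352]), 'tool_rot': array([-3.14003464e+00, -2.26465317e-04,  4.64786795e-01]), 'contact_force': array([-0.01160853, -0.7358698 , -0.03522324]), 'torque': array([-0.00596671, -0.0099153 ,  0.01437139]), 'grip_force': 0.0, 'opening': 0.09192453901996955}
top {'camera_matrix': array([[486.5642583 ,   0.        , 319.00816453],
       [  0.        , 486.5642583 , 242.80783193],
       [  0.        ,   0.        ,   1.        ]]), 'dist_coeffs': array([-0.08460673,  0.        ,  0.        ,  0.        ,  0.        ]), 'position': array([ 0.42737794, -0.01085546,  0.85270376]), 'attitude': array([-2.98387246, -0.0066396 , -1.59654718])}
scene {'camera_matrix': array([
[... 272 characters left out ...]
16485 , 0.69342525]), 'attitude': array([-2.59807941,  0.00995784,  2.07764518])}
{'camera_matrix': array([[424.40916614,   0.        , 319.69200751],
       [  0.        , 424.40916614, 243.17896435],
       [  0.        ,   0.        ,   1.        ]]), 'dist_coeffs': array([-0.04364899,  0.        ,  0.        ,  0.        ,  0.        ]), 'mount': array([[ 6.10964687e-04, -9.68719760e-01, -2.48156508e-01,
         6.53717007e-02],
       [ 9.99999465e-01,  7.98952582e-04, -6.56830622e-04,
        -2.11226866e-04],
       [ 8.34550086e-04, -2.48155974e-01,  9.68719730e-01,
        -1.51214321e-01],
       [ 0.00000000e+00,  0.00000000e+00,  0.00000000e+00,
         1.00000000e+00]])} 0.008
```

View pics/top0.png

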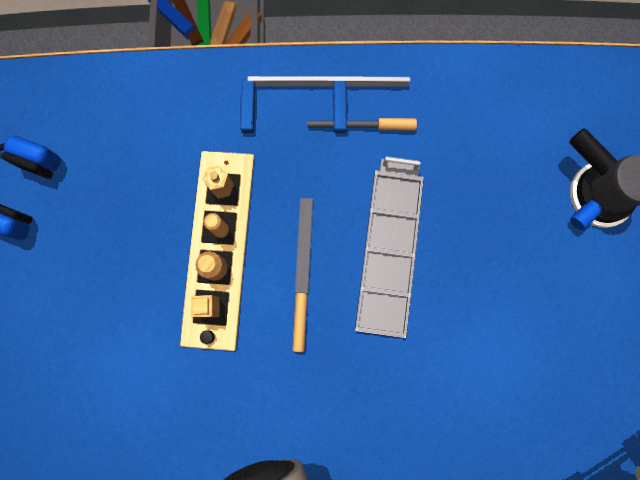

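View pics/scene0.png

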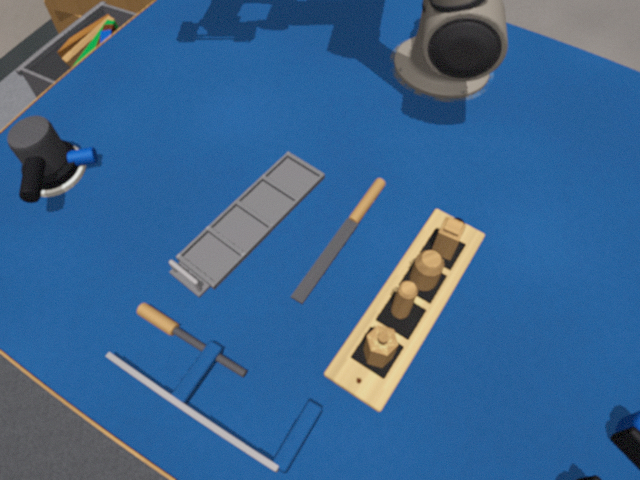

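Top view shows the peg at the near end of the board (207,337). From the peg the order is square (205,307), foot (211,265), dowel (215,223), hexagon (217,181). The tray handle is at the far end (402,162).

```bash
cat > h.py <<'E'
import numpy as np,cv2
from cell import robot
from scipy.spatial.transform import Rotation as R
def campose(n,s=None):
    m=robot.camera_model(n)
    if n=="wrist":
        T=np.eye(4);T[:3,:3]=R.from_euler("xyz",s["tool_rot"]).as_matrix();T[:3,3]=s["tool_pos"];T=T@m["mount"]
        return m,T[:3,:3],T[:3,3]
    return m,R.from_euler("xyz",m["attitude"]).as_matrix(),np.array(m["position"])
def cast(n,px,z,s=None):
    m,Rm,p=campose(n,s)
    u=cv2.undistortPoints(np.array(px,float).reshape(-1,1,2),m["camera_matrix"],m["dist_coeffs"])[:,0]
    d=np.c_[u,np.ones(len(u))]@Rm.T
    return p+d*((z-p[2])/d[:,2])[:,None]
def proj(n,P,s=None):
    m,Rm,p=campose(n,s)
    q=(np.array(P,float).reshape(-1,3)-p)@Rm
    return cv2.projectPoints(q,np.zeros(3),np.zeros(3),m["camera_matrix"],m["dist_coeffs"])[0][:,0]
def delta(x,y,z,yaw=None):
    "shift to TCP target in tool axes"
    s=robot.observe();Rt=R.from_euler("xyz",s["tool_rot"]).as_matrix()
    d=Rt.T@(np.array([x,y,z])-s["tool_pos"])
    a=0
    if yaw is not None: # wanted yaw of tool y line (world)
        cur=np.arctan2(Rt[1,1],Rt[0,1]); a=-((yaw-cur+np.pi/2)%np.pi-np.pi/2)
    print("shift",d.round(4),"turn",round(a,3),"t",round(s["time"],2),"q6",s["qpos"][5].round(2))
E
python3 - <<'E'
from h import *
im=cv2.imread("pics/top0.png");h=cv2.cvtColor(im,cv2.COLOR_BGR2HSV)
def big(m,x0,x1,k):
    M=np.zeros_like(m);M[140:360,x0:x1]=m[140:360,x0:x1]
    M=cv2.morphologyEx(M,cv2.MORPH_OPEN,np.ones((k,k)))
    return max(cv2.findContours(M,0,1)[0],key=cv2.contourArea)[:,0]
nb=cv2.bitwise_not(cv2.inRange(h,(95,90,40),(125,255,255)))
for nm,x0,x1,k in(("board",150,275,3),("tray",340,440,15)):
    c=big(nb,x0,x1,k);W=cast("top",c,.012)[:,:2]
    r=cv2.minAreaRect(W.astype(np.float32));print(nm,r,"\n",cv2.boxPoints(r))
g=cv2.inRange(h,(0,0,0),(180,255,45));g[:325]=0;g[350:]=0;g[:,:190]=0;g[:,225:]=0
c=max(cv2.findContours(g,0,1)[0],key=cv2.contourArea);print("peg",cv2.minEnclosingCircle(c),cast("top",[cv2.minEnclosingCircle(c)[0]],.027))
hole=cast("top",[[226.5,162.5]],.012);print("hole",hole)
E
```

```text
board ((0.5576231479644775, 0.15825344622135162), (0.09778782725334167, 0.3509407639503479), 84.46528625488281) 
 [[0.37825504 0.12651138]
 [0.72755975 0.09266357]
 [0.7369913  0.18999551]
 [0.38768655 0.22384332]]
tray ((0.5563932061195374, -0.14607220888137817), (0.08864064514636993, 0.3169781565666199), 80.58052825927734) 
 [[ 0.39278758 -0.16385642]
 [ 0.7054918  -0.21573347]
 [ 0.71999884 -0.128288  ]
 [ 0.40729463 -0.07641095]]
peg ((209.5, 336.5), 5.522780418395996) [[0.40399747 0.16798517 0.027     ]]
hole [[0.71170397 0.14322135 0.012     ]]
```

```bash
python3 -c "
from h import *
delta(.52,.158,.30,1.474)"
```

```text
shift [ 0.5356 -0.4329 -0.0652] turn 0.562 t 0.1 q6 -0.15
```

```bash
python3 -m jog '[[[1,0.03,-0.024,-0.004,0],[1,0.06,-0.048,-0.008,0],[1,0.09,-0.072,-0.012,0],[1,0.12,-0.096,-0.016,0],[1,0.15,-0.12,-0.02,0]]]'
python3 -m jog '[[[1,0.03,-0.024,-0.004,0],[1,0.06,-0.048,-0.008,0],[1,0.09,-0.072,-0.012,0],[1,0.12,-0.096,-0.016,0],[1,0.15,-0.12,-0.02,0]]]'
python3 -m jog '[[[1,0.03,-0.024,-0.004,0],[1,0.06,-0.048,-0.008,0],[1,0.09,-0.072,-0.012,0],[1,0.12,-0.096,-0.016,0],[1,0.15,-0.12,-0.02,0]]]'
python3 -m jog '[[[1,0.03,-0.024,-0.004,0.12],[1,0.06,-0.048,-0.008,0.24],[1,0.0856,-0.073,-0.005,0.36],[1,0.0856,-0.073,-0.005,0.48],[1,0.0856,-0.073,-0.005,0.562]]]'
python3 -m jog '[[[1,0,0,0,0],[1,0,0,0,0],[1,0,0,0,0]]]'
python3 - <<'E'
from h import *
import pickle
s=robot.observe();im=robot.read_camera("wrist");cv2.imwrite("pics/w1.png",im[:,:,::-1]);pickle.dump(s,open("w1.pkl","wb"))
for n,x,y in(("sq",.4538,.1683),("foot",.5234,.1615),("dow",.5931,.1548),("hex",.6628,.148)):print(n,proj("wrist",[[x,y,.018],[x,y,.088]],s).round(0).tolist())
E
```

```text
time: 0.52
tool_pos: [0.3158, -0.293, 0.2546]
tool_rot: [-3.141, 0.0, 0.464]
contact_force: [0.5, -1.2, -0.3]
opening: 0.0918
grip_force: 0.0
time: 0.93
tool_pos: [0.3961, -0.1184, 0.2748]
tool_rot: [-3.142, 0.0, 0.465]
contact_force: [1.4, -0.8, 0.2]
opening: 0.0916
grip_force: 0.0
time: 1.35
tool_pos: [0.4764, 0.0563, 0.2947]
tool_rot: [-3.142, 0.0, 0.465]
contact_force: [0.8, -1.2, -0.0]
opening: 0.0921
grip_force: 0.0
time: 1.77
tool_pos: [0.52, 0.1601, 0.2985]
tool_rot: [3.141, 0.002, -0.1]
contact_force: [0.0, -0.8, 0.4]
opening: 0.092
grip_force: 0.0
time: 2.02
tool_pos: [0.5199, 0.1575, 0.2996]
tool_rot: [3.141, 0.0, -0.095]
contact_force: [0.9, 1.0, -1.0]
opening: 0.0918
grip_force: 0.0
sq [[315.0, 262.0], [314.0, 285.0]]
foot [[315.0, 197.0], [314.0, 209.0]]
dow [[315.0, 126.0], [314.0, 125.0]]
hex [[315.0, 51.0], [314.0, 34.0]]
```

View pics/w1.png

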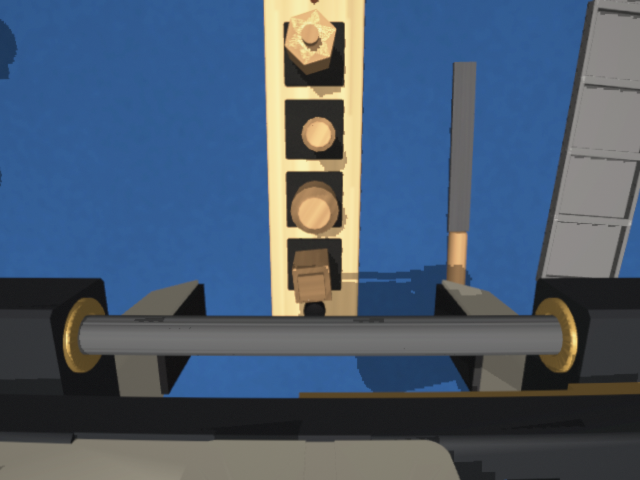

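Predictions match well: the row lies along column ~315, with tops at hex (310,34), dowel (318,133), foot (314,210) and square (312,288). I'll zoom in to get the exact tops and yaws.

```bash
python3 -c "
import cv2
i=cv2.imread('pics/w1.png')[0:310,265:365]
a=cv2.resize(i[0:150],None,fx=4,fy=4,interpolation=2);b=cv2.resize(i[165:310],(400,580),interpolation=2)
import numpy as np
o=np.zeros((600,800,3),np.uint8);o[:600,:400]=a;o[:580,400:]=b
cv2.imwrite('pics/c1.png',o)"
```

```text
(no output)
```

View pics/c1.png

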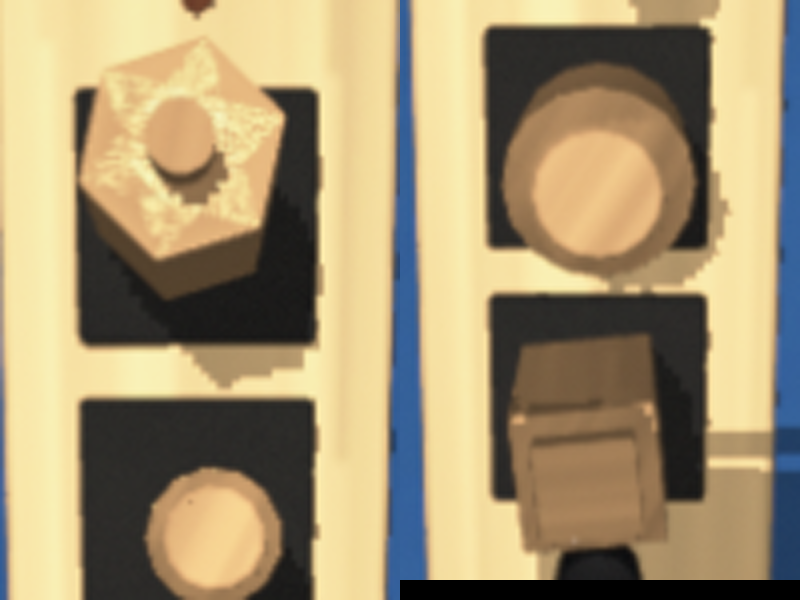

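```bash
python3 - <<'E'
from h import *
import pickle
s=pickle.load(open("w1.pkl","rb"))
L=lambda p:np.array(p)/4+[265,0]
Q=lambda p:(np.array(p)-[400,0])/4+[265,165]
H=cast("wrist",L([(203,38),(285,118),(258,228),(160,260),(80,183),(103,72)]),.078,s)[:,:2]
e=np.roll(H,-1,0)-H;print("hex",H.mean(0),np.linalg.norm(e,axis=1),"edge yaw",np.degrees(np.arctan2(e[:,1],e[:,0]))%60, "spigot",cast("wrist",L([(181,134)]),.090,s))
print("dowel",cast("wrist",L([(214,535)]),.092,s));print("foot",cast("wrist",Q([(596,193)]),.084,s))
for z,p in((.088,[(531,447),(636,438),(643,535),(536,543)]),(.080,[(510,414),(652,402),(667,540),(524,551)])):
    S=cast("wrist",Q(p),z,s)[:,:2];e=np.roll(S,-1,0)-S;print("sq",S.mean(0),np.linalg.norm(e,axis=1),np.degrees(np.arctan2(e[:,1],e[:,0]))%90)
E
```

```text
hex [0.66244303 0.15142094] [0.02239711 0.02175218 0.02110325 0.02206449 0.02164633 0.02116054] edge yaw [42.41855    40.27854432 41.70905013 41.98691089 41.25051578 41.98825506] spigot [[0.66296789 0.15120482 0.09      ]]
dowel [[0.58570406 0.15205068 0.092     ]]
foot [[0.51867671 0.16243615 0.084     ]]
sq [0.45134326 0.17116191] [0.02374809 0.02340085 0.0245553  0.02318339] [89.76176023 88.65496247 89.18483347 86.6512489 ]
sq [0.45168287 0.17086745] [0.03264372 0.03397276 0.03358128 0.03376826] [89.65892887  0.79739803 89.31971199 89.21443031]
```

```bash
python3 -c "
from h import *
delta(.4515,.171,.052,1.553)"
```

```text
shift [-0.0694 -0.007   0.2477] turn -0.078 t 2.07 q6 1.82
```

```bash
python3 -m jog '[[[1,-0.035,-0.0035,0.01,-0.04],[1,-0.0694,-0.007,0.02,-0.078],[1,-0.0694,-0.007,0.05,-0.078],[1,-0.0694,-0.007,0.09,-0.078],[1,-0.0694,-0.007,0.12,-0.078]]]' 20
python3 -m jog '[[[1,0,0,0.03,0],[1,0,0,0.06,0],[1,0,0,0.08,0],[1,0,0,0.08,0],[1,0,0,0.08,0]]]'
python3 - <<'E'
from h import *
s=robot.observe();im=robot.read_camera("wrist");cv2.imwrite("pics/w2.png",im[:,:,::-1])
delta(.4515,.171,.052,1.553)
E
```

```text
time: 2.48
tool_pos: [0.4507, 0.1712, 0.1785]
tool_rot: [-3.141, -0.001, -0.018]
contact_force: [0.2, 0.4, 0.5]
opening: 0.0914
grip_force: 0.0
time: 2.9
tool_pos: [0.4514, 0.1711, 0.0995]
tool_rot: [3.141, 0.002, -0.019]
contact_force: [0.4, -0.2, 0.4]
opening: 0.0921
grip_force: 0.0
shift [-0.0009  0.0004  0.0486] turn -0.001 t 2.95 q6 1.79
```

View pics/w2.png

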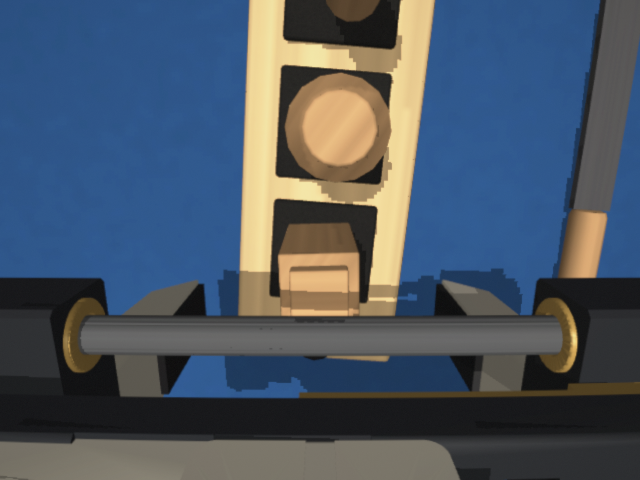

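The square (320,280) is centred between the fingers and square to them, so I'll descend and grip.

```bash
python3 -m jog '[[[1,0,0,0.025,0],[1,0,0,0.0475,0],[1,0,0,0.0475,0],[-0.4,0,0,0.0475,0],[-0.4,0,0,0.0475,0]]]' 20
python3 -m jog '[[[-1,0,0,0,0],[-1,0,0,0,0],[-1,0,0,0,0],[-1,0,0,0,0],[-1,0,0,0,0]]]' 20
python3 -c "
from h import *
delta(.6457,-.1609,.165,1.406)"
```

```text
time: 3.37
tool_pos: [0.453, 0.1717, 0.0541]
tool_rot: [-3.141, -0.003, -0.019]
contact_force: [-0.6, 0.0, -0.8]
opening: 0.0829
grip_force: 0.0
time: 3.78
tool_pos: [0.4518, 0.1716, 0.0525]
tool_rot: [-3.142, -0.001, -0.019]
contact_force: [-0.5, -0.6, -0.5]
opening: 0.0498
grip_force: 0.0
shift [ 0.2003  0.3287 -0.1124] turn 0.146 t 3.78 q6 1.79
```

```bash
python3 -m jog '[[[-1,0,0,0,0],[-1,0,0,0,0],[-1,0,0,0,0],[-1,0,0,0,0],[-1,0,0,0,0]]]' 20
python3 -m jog '[[[-1,0,0,-0.02,0],[-1,0,0,-0.05,0],[-1,0,0,-0.08,0],[-1,0,0,-0.11,0],[-1,0,0,-0.115,0]]]'
```

```text
time: 4.2
tool_pos: [0.4516, 0.1715, 0.0522]
tool_rot: [3.141, 0.0, -0.019]
contact_force: [0.6, 0.3, 0.7]
opening: 0.0337
grip_force: 19.9
time: 4.62
tool_pos: [0.454, 0.1721, 0.1718]
tool_rot: [-3.14, -0.008, -0.019]
contact_force: [1.1, 0.4, -0.3]
opening: 0.0338
grip_force: 19.9
```

```bash
python3 -m jog '[[[-1,0.015,0.025,0,0],[-1,0.035,0.057,0,0],[-1,0.055,0.09,0,0],[-1,0.075,0.124,0,0],[-1,0.095,0.157,0,0]]]'
python3 -m jog '[[[-1,0.02,0.033,0,0],[-1,0.04,0.066,0,0],[-1,0.06,0.1,0,0],[-1,0.08,0.13,0,0.06],[-1,0.1,0.16,0,0.12]]]'
python3 -m jog '[[[-1,0.005,0.006,0,0.026],[-1,0.005,0.006,0,0.026],[-1,0.005,0.006,0,0.026]]]'
python3 - <<'E'
from h import *
import pickle
s=robot.observe();im=robot.read_camera("wrist");cv2.imwrite("pics/w3.png",im[:,:,::-1]);pickle.dump(s,open("w3.pkl","wb"))
delta(.6457,-.1609,.039,1.406)
E
```

```text
time: 5.03
tool_pos: [0.5439, 0.0111, 0.1665]
tool_rot: [3.142, 0.001, -0.019]
contact_force: [0.4, 0.7, -0.4]
opening: 0.0342
grip_force: 19.9
time: 5.45
tool_pos: [0.6408, -0.151, 0.166]
tool_rot: [-3.141, 0.002, -0.143]
contact_force: [0.4, 0.3, -0.0]
opening: 0.0339
grip_force: 19.9
time: 5.7
tool_pos: [0.6439, -0.1553, 0.1658]
tool_rot: [-3.141, 0.002, -0.165]
contact_force: [-0.2, -0.2, -0.1]
opening: 0.0339
grip_force: 19.9
shift [0.0032 0.006  0.1273] turn 0.001 t 5.75 q6 1.38
```

View pics/w3.png

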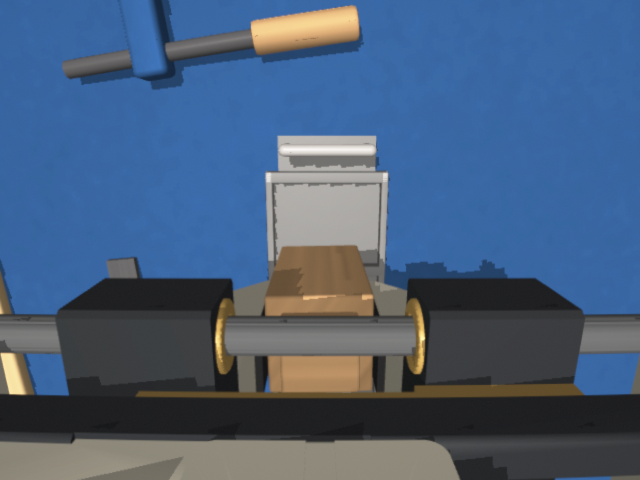

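The tray's handle end shows outer wall corners at (266,173) and (388,173), with the handle at (328,150).

```bash
python3 - <<'E'
from h import *
import pickle
s=pickle.load(open("w3.pkl","rb"))
W=cast("wrist",[(266,173),(388,173)],.012,s)[:,:2];d=W[1]-W[0]
print(W,np.linalg.norm(d));n=np.array([-d[1],d[0]])/np.linalg.norm(d);yaw=np.arctan2(n[1],n[0]);print(yaw,n)
near=np.array([.4000,-.1201]);m=W.mean(0);print(np.linalg.norm(m-near)); u=(m-near)/np.linalg.norm(m-near);print(np.arctan2(u[1],u[0]))
c=(m+near)/2
for b in(.105,.035,-.035,-.105):print(b,c+b*u)
E
```

```text
[[ 0.68802328 -0.12398106]
 [ 0.67383837 -0.20981171]] 0.08699489858565623
-0.16378586021279418 [ 0.98661705 -0.16305456]
0.2848017384599548
-0.1650606515368848
0.105 [ 0.64403829 -0.16075097]
0.035 [ 0.57498971 -0.14924912]
-0.035 [ 0.50594112 -0.13774727]
-0.105 [ 0.43689253 -0.12624542]
```

```bash
python3 -m jog '[[[-1,0.001,0.003,0.02,0],[-1,0.0015,0.0058,0.05,0],[-1,0.0015,0.0058,0.08,0],[-1,0.0015,0.0058,0.1,0],[-1,0.0015,0.0058,0.112,0]]]'
python3 -m jog '[[[-1,0,0,0.004,0],[-1,0,0,0.008,0],[-1,0,0,0.011,0],[-1,0,0,0.0135,0],[-1,0,0,0.0135,0]]]'
python3 -c "
from h import *
delta(.644,-.1607,.038,1.406)"
```

```text
time: 6.17
tool_pos: [0.6432, -0.1592, 0.0526]
tool_rot: [-3.14, 0.005, -0.162]
contact_force: [-0.8, 0.7, 0.3]
opening: 0.0337
grip_force: 19.9
time: 6.58
tool_pos: [0.6456, -0.1618, 0.0424]
tool_rot: [3.141, -0.001, -0.165]
contact_force: [-0.7, -0.5, -1.5]
opening: 0.0338
grip_force: 19.9
shift [-0.0017 -0.0008  0.0044] turn -0.0 t 6.58 q6 1.38
```

```bash
python3 -m jog '[[[-1,-0.001,0,0.0,0],[-1,-0.001,0,0.0,0],[-1,-0.001,0,0.001,0],[-1,-0.001,0,0.0015,0],[-1,-0.001,0,0.002,0]]]'
python3 -m jog '[[[-1,0,0,0,0],[-1,0,0,0,0]]]'
```

```text
time: 7.0
tool_pos: [0.6442, -0.1617, 0.0398]
tool_rot: [3.141, -0.0, -0.165]
contact_force: [-0.2, 0.5, -0.2]
opening: 0.034
grip_force: 19.9
time: 7.17
tool_pos: [0.6442, -0.1616, 0.0396]
tool_rot: [3.142, 0.0, -0.165]
contact_force: [-0.3, -0.0, -1.0]
opening: 0.0339
grip_force: 19.9
```

```bash
python3 -m jog '[[[-1,0,0,0.0008,0],[-1,0,0,0.0013,0],[-1,0,0,0.0013,0],[-1,0,0,0.0013,0],[-1,0,0,0.0013,0]]]'
python3 -m jog '[[[0.2,0,0,0,0],[0.2,0,0,0,0],[0.2,0,0,0,0],[0.2,0,0,0,0],[1,0,0,0,0]]]'
python3 -m jog '[[[1,0,0,0,0],[1,0,0,-0.03,0],[1,0,0,-0.07,0],[1,0,0,-0.1,0],[1,0,0,-0.13,0]]]'
python3 -c "
from h import *
delta(.5187,.1624,.165,1.474)"
```

```text
time: 7.58
tool_pos: [0.6442, -0.1616, 0.0384]
tool_rot: [3.142, -0.0, -0.165]
contact_force: [0.2, -0.1, -1.3]
opening: 0.0338
grip_force: 19.9
time: 8.0
tool_pos: [0.6442, -0.1616, 0.0385]
tool_rot: [3.141, -0.0, -0.165]
contact_force: [0.3, -0.3, 1.0]
opening: 0.0576
grip_force: 0.0
time: 8.42
tool_pos: [0.6443, -0.1616, 0.1704]
tool_rot: [3.141, -0.001, -0.165]
contact_force: [0.4, -0.5, -0.1]
opening: 0.0895
grip_force: 0.0
shift [-0.1771 -0.299   0.0052] turn -0.068 t 8.42 q6 1.37
```

```bash
python3 -m jog '[[[1,-0.017,-0.03,0,0],[1,-0.035,-0.06,0,0],[1,-0.053,-0.09,0,0],[1,-0.071,-0.12,0,0],[1,-0.089,-0.15,0,0]]]'
python3 -m jog '[[[1,-0.017,-0.03,0,0],[1,-0.035,-0.06,0,0],[1,-0.053,-0.09,0,0],[1,-0.071,-0.12,0,0],[1,-0.088,-0.149,0,-0.068]]]'
python3 -m jog '[[[1,0,0,0.0,0],[1,0,0,0,0],[1,0,0,0.01,0]]]'
python3 - <<'E'
from h import *
s=robot.observe();delta(.5187,.1624,.052,1.474);im=robot.read_camera("wrist");cv2.imwrite("pics/w4.png",im[:,:,::-1])
E
```

```text
time: 8.83
tool_pos: [0.5802, 0.0023, 0.1686]
tool_rot: [-3.142, -0.0, -0.166]
contact_force: [0.7, 0.9, 0.9]
opening: 0.0918
grip_force: 0.0
time: 9.25
tool_pos: [0.5178, 0.164, 0.1686]
tool_rot: [-3.141, -0.0, -0.097]
contact_force: [0.0, 0.7, 0.8]
opening: 0.0919
grip_force: 0.0
time: 9.5
tool_pos: [0.5202, 0.1625, 0.1599]
tool_rot: [-3.141, -0.004, -0.097]
contact_force: [-0.1, 1.0, -0.1]
opening: 0.0917
grip_force: 0.0
shift [-0.0019  0.0003  0.1079] turn -0.0 t 9.5 q6 1.83
```

View pics/w4.png

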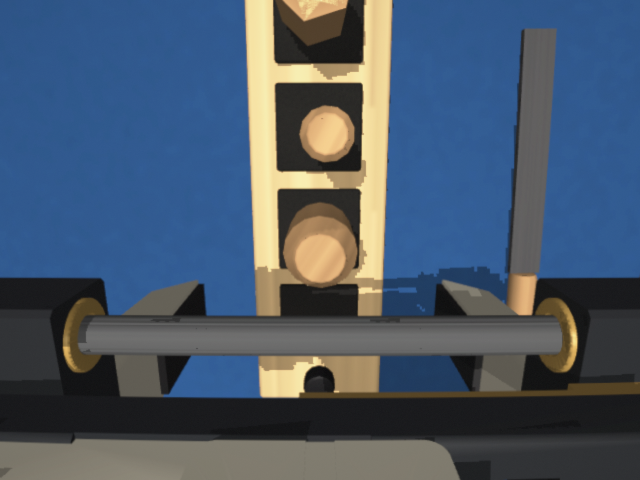

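The foot (320,250) is centred between the fingers, so I'll descend and grip.

```bash
python3 -m jog '[[[1,-0.001,0,0.03,0],[1,-0.001,0,0.06,0],[1,-0.001,0,0.08,0],[0,-0.001,0,0.098,0],[0,-0.001,0,0.107,0]]]' 20
python3 -m jog '[[[-1,0,0,0,0],[-1,0,0,0,0],[-1,0,0,0,0],[-1,0,0,0,0],[-1,0,0,0,0]]]'
python3 -m jog '[[[-1,0,0,0,0],[-1,0,0,0,0],[-1,0,0,0,0],[-1,0,0,0,0]]]'
python3 -c "
from h import *
delta(.575,-.1493,.165,1.406)"
```

```text
time: 9.97
tool_pos: [0.5167, 0.1608, 0.0484]
tool_rot: [3.14, 0.004, -0.1]
contact_force: [-0.9, -0.1, -0.0]
opening: 0.0827
grip_force: 0.0
time: 10.38
tool_pos: [0.5185, 0.1626, 0.0525]
tool_rot: [-3.141, -0.002, -0.097]
contact_force: [0.3, 0.1, 0.0]
opening: 0.0495
grip_force: 0.0
time: 10.72
tool_pos: [0.5183, 0.1626, 0.0522]
tool_rot: [-3.141, -0.002, -0.097]
contact_force: [-1.3, -0.1, 7.4]
opening: 0.0437
grip_force: 20.0
shift [ 0.0869  0.3049 -0.1127] turn 0.068 t 10.72 q6 1.83
```

```bash
python3 -m jog '[[[-1,0,0,-0.015,0],[-1,0,0,-0.045,0],[-1,0,0,-0.075,0],[-1,0,0,-0.105,0],[-1,0,0,-0.117,0]]]'
python3 -m jog '[[[-1,0.007,0.025,0,0],[-1,0.016,0.057,0,0],[-1,0.025,0.09,0,0],[-1,0.035,0.122,0,0],[-1,0.044,0.155,0,0]]]'
python3 -m jog '[[[-1,0.01,0.035,0,0],[-1,0.02,0.07,0,0],[-1,0.03,0.105,0,0],[-1,0.04,0.14,0,0],[-1,0.043,0.15,0,0.068]]]'
python3 -m jog '[[[-1,0,0,0,0],[-1,0,0,0,0],[-1,0,0,0,0]]]'
python3 -c "
from h import *
delta(.575,-.1493,.0382,1.406)"
```

```text
time: 11.13
tool_pos: [0.5192, 0.1629, 0.1723]
tool_rot: [-3.14, -0.005, -0.097]
contact_force: [1.3, 0.7, -1.6]
opening: 0.0437
grip_force: 20.0
time: 11.55
tool_pos: [0.5464, 0.0028, 0.1683]
tool_rot: [-3.142, 0.0, -0.097]
contact_force: [0.8, -0.4, -1.3]
opening: 0.0438
grip_force: 20.0
time: 11.97
tool_pos: [0.5751, -0.1545, 0.168]
tool_rot: [3.14, -0.001, -0.168]
contact_force: [-0.3, 0.1, -1.1]
opening: 0.0437
grip_force: 20.0
time: 12.22
tool_pos: [0.5744, -0.1484, 0.1681]
tool_rot: [-3.141, 0.001, -0.163]
contact_force: [0.4, 0.3, -0.5]
opening: 0.0434
grip_force: 20.0
shift [0.0009 0.0009 0.1299] turn 0.001 t 12.22 q6 1.35
```

```bash
python3 -m jog '[[[-1,0.001,0.001,0.03,0],[-1,0.001,0.001,0.06,0],[-1,0.001,0.001,0.09,0],[-1,0.001,0.001,0.11,0],[-1,0.001,0.001,0.12,0]]]'
python3 -m jog '[[[-1,0,0,0.002,0],[-1,0,0,0.004,0],[-1,0,0,0.006,0],[-1,0,0,0.006,0],[-1,0,0,0.006,0]]]'
python3 -m jog '[[[-1,0,0,0,0],[-1,0,0,0,0]]]'
```

```text
time: 12.63
tool_pos: [0.5739, -0.1483, 0.0456]
tool_rot: [-3.14, 0.005, -0.162]
contact_force: [-0.5, -0.4, 0.0]
opening: 0.0435
grip_force: 20.0
time: 13.05
tool_pos: [0.5763, -0.1508, 0.0436]
tool_rot: [3.141, -0.002, -0.165]
contact_force: [0.7, -0.3, -0.6]
opening: 0.0435
grip_force: 20.0
time: 13.22
tool_pos: [0.5759, -0.1508, 0.0431]
tool_rot: [3.141, -0.001, -0.165]
contact_force: [0.1, 0.2, -1.0]
opening: 0.0435
grip_force: 20.0
```

```bash
python3 -m jog '[[[-1,-0.001,-0.0015,0.001,0],[-1,-0.001,-0.0015,0.002,0],[-1,-0.001,-0.0015,0.003,0],[-1,-0.001,-0.0015,0.004,0],[-1,-0.001,-0.0015,0.0042,0]]]'
python3 -m jog '[[[-1,0,0,0,0],[-1,0,0,0,0],[-1,0,0,0,0]]]'
```

```text
time: 13.63
tool_pos: [0.5748, -0.149, 0.0383]
tool_rot: [3.142, 0.0, -0.165]
contact_force: [-1.5, -0.1, 3.2]
opening: 0.0432
grip_force: 20.0
time: 13.88
tool_pos: [0.5748, -0.149, 0.0383]
tool_rot: [3.142, 0.0, -0.165]
contact_force: [-1.6, 0.7, 1.5]
opening: 0.0436
grip_force: 20.0
```

In contact with the floor, so I'll release it and go for the dowel.

```bash
python3 -m jog '[[[0.4,0,0,0,0],[0.4,0,0,0,0],[0.4,0,0,0,0],[0.4,0,0,0,0],[1,0,0,0,0]]]'
python3 -m jog '[[[1,0,0,0,0],[1,0,0,-0.03,0],[1,0,0,-0.07,0],[1,0,0,-0.1,0],[1,0,0,-0.13,0]]]'
python3 -c "
from h import *
delta(.5857,.152,.165,1.474)"
```

```text
time: 14.3
tool_pos: [0.5749, -0.149, 0.0382]
tool_rot: [3.141, -0.0, -0.165]
contact_force: [0.2, -0.7, 0.4]
opening: 0.0677
grip_force: 0.0
time: 14.72
tool_pos: [0.5749, -0.149, 0.1701]
tool_rot: [3.141, -0.001, -0.165]
contact_force: [-0.1, -0.2, -0.1]
opening: 0.0913
grip_force: 0.0
shift [-0.0388 -0.2987  0.005 ] turn -0.068 t 14.72 q6 1.35
```

```bash
python3 -m jog '[[[1,-0.004,-0.03,0,0],[1,-0.008,-0.06,0,0],[1,-0.012,-0.09,0,0],[1,-0.016,-0.12,0,0],[1,-0.02,-0.15,0,0]]]'
python3 -m jog '[[[1,-0.004,-0.03,0,0],[1,-0.008,-0.06,0,0],[1,-0.012,-0.09,0,0],[1,-0.016,-0.12,0,0],[1,-0.0188,-0.1485,0,-0.068]]]'
python3 -m jog '[[[1,0,0,0.0,0],[1,0,0,0,0],[1,0,0,0.005,0]]]'
python3 - <<'E'
from h import *
s=robot.observe();delta(.5857,.152,.054,1.474);im=robot.read_camera("wrist");cv2.imwrite("pics/w5.png",im[:,:,::-1])
E
```

```text
time: 15.13
tool_pos: [0.5796, 0.0036, 0.1684]
tool_rot: [3.142, -0.0, -0.166]
contact_force: [0.8, 0.4, 0.8]
opening: 0.0919
grip_force: 0.0
time: 15.55
tool_pos: [0.5853, 0.1536, 0.1683]
tool_rot: [3.142, 0.0, -0.097]
contact_force: [0.8, -0.3, 0.1]
opening: 0.0922
grip_force: 0.0
time: 15.8
tool_pos: [0.5861, 0.1515, 0.1639]
tool_rot: [3.141, -0.002, -0.098]
contact_force: [0.3, -0.5, 0.7]
opening: 0.092
grip_force: 0.0
shift [-0.0007 -0.0005  0.1099] turn -0.001 t 15.8 q6 1.8
```

View pics/w5.png

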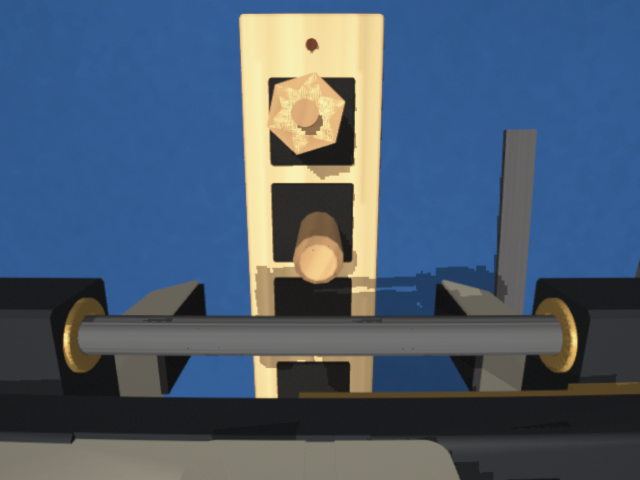

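The dowel (319,262) is centred between the fingers.

```bash
python3 -m jog '[[[1,0,0,0.03,0],[1,0,0,0.06,0],[1,0,0,0.08,0],[0,0,0,0.098,0],[0,0,0,0.109,0]]]' 15
python3 -m jog '[[[-1,0,0,0,0],[-1,0,0,0,0],[-1,0,0,0,0],[-1,0,0,0,0],[-1,0,0,0,0]]]'
python3 -m jog '[[[-1,0,0,0,0],[-1,0,0,0,0],[-1,0,0,0,0],[-1,0,0,0,0],[-1,0,0,0,0]]]'
python3 -m jog '[[[-1,0,0,0,0],[-1,0,0,0,0]]]'
python3 -c "
from h import *
delta(.506,-.1377,.165,1.406)"
```

```text
time: 16.27
tool_pos: [0.5845, 0.1501, 0.0517]
tool_rot: [3.141, 0.003, -0.1]
contact_force: [-0.8, -0.7, -0.4]
opening: 0.0827
grip_force: 0.0
time: 16.68
tool_pos: [0.5864, 0.1519, 0.0555]
tool_rot: [-3.141, -0.002, -0.097]
contact_force: [0.3, -1.0, -0.1]
opening: 0.0498
grip_force: 0.0
time: 17.1
tool_pos: [0.5858, 0.1519, 0.0544]
tool_rot: [-3.142, -0.0, -0.097]
contact_force: [0.4, -0.5, 1.2]
opening: 0.0278
grip_force: 15.0
time: 17.27
tool_pos: [0.5858, 0.1519, 0.0544]
tool_rot: [-3.142, -0.0, -0.097]
contact_force: [-0.6, 0.7, 3.1]
opening: 0.0274
grip_force: 15.0
shift [-0.0513  0.296  -0.1106] turn 0.068 t 17.27 q6 1.8
```

```bash
python3 -m jog '[[[-1,0,0,-0.015,0],[-1,0,0,-0.045,0],[-1,0,0,-0.075,0],[-1,0,0,-0.105,0],[-1,0,0,-0.117,0]]]'
python3 -m jog '[[[-1,-0.004,0.025,0,0],[-1,-0.01,0.057,0,0],[-1,-0.016,0.09,0,0],[-1,-0.021,0.122,0,0],[-1,-0.027,0.155,0,0]]]'
python3 -m jog '[[[-1,-0.006,0.035,0,0],[-1,-0.012,0.07,0,0],[-1,-0.018,0.105,0,0],[-1,-0.024,0.14,0,0],[-1,-0.0243,0.141,0,0.068]]]'
python3 -m jog '[[[-1,0,0,0,0],[-1,0,0,0,0],[-1,0,0,0,0]]]'
python3 -c "
from h import *
delta(.506,-.1377,.0404,1.406)"
```

```text
time: 17.68
tool_pos: [0.5872, 0.1521, 0.1754]
tool_rot: [-3.14, -0.006, -0.097]
contact_force: [0.6, 0.1, -0.2]
opening: 0.0278
grip_force: 15.0
time: 18.1
tool_pos: [0.5431, -0.0009, 0.171]
tool_rot: [3.142, 0.0, -0.097]
contact_force: [0.6, -0.2, 0.7]
opening: 0.0275
grip_force: 15.0
time: 18.52
tool_pos: [0.5044, -0.143, 0.1711]
tool_rot: [3.139, 0.0, -0.169]
contact_force: [0.1, 0.3, 0.1]
opening: 0.0273
grip_force: 15.0
time: 18.77
tool_pos: [0.506, -0.137, 0.1711]
tool_rot: [-3.141, 0.0, -0.163]
contact_force: [0.5, 0.3, 0.5]
opening: 0.0279
grip_force: 15.0
shift [0.0002 0.0008 0.1307] turn 0.002 t 18.77 q6 1.32
```

```bash
python3 -m jog '[[[-1,0,-0.0005,0.03,0],[-1,0,-0.0005,0.06,0],[-1,0,-0.0005,0.09,0],[-1,0,-0.0005,0.115,0],[-1,0,-0.0005,0.123,0]]]'
python3 -m jog '[[[-1,0,0,0.001,0],[-1,0,0,0.002,0],[-1,0,0,0.003,0],[-1,0,0,0.003,0],[-1,0,0,0.003,0]]]'
python3 -m jog '[[[-1,0,0,0,0],[-1,0,0,0,0]]]'
python3 -c "
from h import *
delta(.506,-.1377,.0404,1.406)"
```

```text
time: 19.18
tool_pos: [0.5042, -0.1351, 0.0448]
tool_rot: [-3.14, 0.006, -0.162]
contact_force: [-1.7, 1.0, -0.3]
opening: 0.028
grip_force: 15.0
time: 19.6
tool_pos: [0.5067, -0.1375, 0.0465]
tool_rot: [3.141, -0.002, -0.165]
contact_force: [-0.5, 0.2, 0.7]
opening: 0.0275
grip_force: 15.0
time: 19.77
tool_pos: [0.5062, -0.1375, 0.0458]
tool_rot: [3.141, -0.001, -0.165]
contact_force: [-0.5, -1.2, -0.3]
opening: 0.0277
grip_force: 15.0
shift [-0.0002  0.0003  0.0054] turn -0.0 t 19.77 q6 1.32
```

```bash
python3 -m jog '[[[-1,0,0,0.001,0],[-1,0,0,0.002,0],[-1,0,0,0.003,0],[-1,0,0,0.004,0],[-1,0,0,0.005,0]]]'
python3 -m jog '[[[-1,0,0,0,0],[-1,0,0,0,0],[-1,0,0,0,0]]]'
```

```text
time: 20.18
tool_pos: [0.5061, -0.1374, 0.0404]
tool_rot: [3.141, -0.0, -0.165]
contact_force: [-3.1, 1.7, 14.2]
opening: 0.0276
grip_force: 15.0
time: 20.43
tool_pos: [0.506, -0.1373, 0.0404]
tool_rot: [3.141, -0.0, -0.165]
contact_force: [-0.2, 1.0, 4.2]
opening: 0.0277
grip_force: 15.0
```

Contact is firm. I'll release it and approach the hexagon.

```bash
python3 -m jog '[[[0.2,0,0,0,0],[0.2,0,0,0,0],[0.2,0,0,0,0],[0.2,0,0,0,0],[1,0,0,0,0]]]'
python3 -m jog '[[[1,0,0,0,0],[1,0,0,-0.03,0],[1,0,0,-0.07,0],[1,0,0,-0.1,0],[1,0,0,-0.13,0]]]'
python3 -c "
from h import *
delta(.6627,.1513,.165,1.251)"
```

```text
time: 20.85
tool_pos: [0.5059, -0.1373, 0.0401]
tool_rot: [3.142, 0.0, -0.165]
contact_force: [0.0, -0.3, -0.1]
opening: 0.0564
grip_force: 0.0
time: 21.27
tool_pos: [0.5059, -0.1373, 0.172]
tool_rot: [3.141, -0.001, -0.165]
contact_force: [0.7, -0.0, -0.5]
opening: 0.089
grip_force: 0.0
shift [ 0.1072 -0.3104  0.007 ] turn 0.155 t 21.27 q6 1.32
```

```bash
python3 -m jog '[[[1,0.01,-0.03,0,0],[1,0.021,-0.06,0,0],[1,0.032,-0.092,0,0],[1,0.043,-0.124,0,0],[1,0.054,-0.156,0,0]]]'
python3 -m jog '[[[1,0.011,-0.032,0,0],[1,0.022,-0.064,0,0],[1,0.033,-0.096,0,0.05],[1,0.044,-0.128,0,0.1],[1,0.0532,-0.1544,0,0.155]]]'
python3 -m jog '[[[1,0,0,0.0,0],[1,0,0,0,0],[1,0,0,0.005,0]]]'
python3 - <<'E'
from h import *
s=robot.observe();delta(.6627,.1513,.052,1.251);im=robot.read_camera("wrist");cv2.imwrite("pics/w6.png",im[:,:,::-1])
E
```

```text
time: 21.68
tool_pos: [0.5854, 0.0091, 0.1703]
tool_rot: [3.141, -0.0, -0.166]
contact_force: [0.2, -0.2, 0.2]
opening: 0.0917
grip_force: 0.0
time: 22.1
tool_pos: [0.6633, 0.1537, 0.1699]
tool_rot: [-3.141, 0.0, -0.322]
contact_force: [0.2, 0.1, 0.4]
opening: 0.0918
grip_force: 0.0
time: 22.35
tool_pos: [0.6628, 0.1509, 0.1656]
tool_rot: [3.141, -0.001, -0.319]
contact_force: [-0.3, 0.1, -0.0]
opening: 0.0918
grip_force: 0.0
shift [-0.0004 -0.0004  0.1136] turn 0.0 t 22.35 q6 2.0
```

View pics/w6.png

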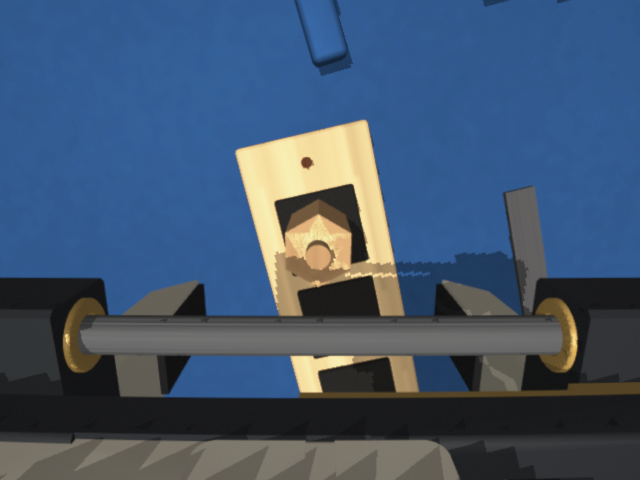

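The hexagon (318,255) is centred and its flats line up with the fingers.

```bash
python3 -m jog '[[[1,0,0,0.03,0],[1,0,0,0.06,0],[1,0,0,0.08,0],[0,0,0,0.1,0],[0,0,0,0.112,0]]]' 20
python3 -m jog '[[[-1,0,0,0,0],[-1,0,0,0,0],[-1,0,0,0,0],[-1,0,0,0,0],[-1,0,0,0,0]]]'
python3 -m jog '[[[-1,0,0,0,0],[-1,0,0,0,0],[-1,0,0,0,0],[-1,0,0,0,0],[-1,0,0,0,0]]]'
python3 -c "
from h import *
delta(.437,-.1262,.165,1.406)"
```

```text
time: 22.82
tool_pos: [0.6612, 0.1495, 0.0507]
tool_rot: [3.14, 0.003, -0.322]
contact_force: [0.2, -0.1, -0.4]
opening: 0.0828
grip_force: 0.0
time: 23.23
tool_pos: [0.6635, 0.1513, 0.0547]
tool_rot: [-3.141, -0.002, -0.32]
contact_force: [0.1, 0.1, -0.2]
opening: 0.0494
grip_force: 0.0
time: 23.65
tool_pos: [0.663, 0.1513, 0.0539]
tool_rot: [-3.141, -0.001, -0.32]
contact_force: [-1.3, 0.9, 5.1]
opening: 0.0377
grip_force: 20.0
shift [-0.1271  0.3345 -0.1113] turn -0.155 t 23.65 q6 2.0
```

```bash
python3 -m jog '[[[-1,0,0,-0.015,0],[-1,0,0,-0.045,0],[-1,0,0,-0.075,0],[-1,0,0,-0.105,0],[-1,0,0,-0.117,0]]]'
python3 -m jog '[[[-1,-0.01,0.025,0,0],[-1,-0.022,0.057,0,0],[-1,-0.034,0.09,0,0],[-1,-0.046,0.122,0,0],[-1,-0.059,0.155,0,0]]]'
python3 -m jog '[[[-1,-0.013,0.034,0,0],[-1,-0.026,0.068,0,0],[-1,-0.039,0.102,0,-0.05],[-1,-0.052,0.136,0,-0.1],[-1,-0.064,0.168,0,-0.155]]]'
python3 -m jog '[[[-1,0,0,0,0],[-1,0,0,0,0],[-1,0,0,0,0]]]'
python3 -c "
from h import *
delta(.437,-.1262,.0399,1.406)"
```

```text
time: 24.07
tool_pos: [0.6643, 0.1515, 0.1747]
tool_rot: [-3.139, -0.006, -0.32]
contact_force: [-0.0, -0.6, -0.3]
opening: 0.038
grip_force: 20.0
time: 24.48
tool_pos: [0.5566, 0.0218, 0.1697]
tool_rot: [3.141, 0.001, -0.32]
contact_force: [1.0, -0.4, -0.3]
opening: 0.038
grip_force: 20.0
time: 24.9
tool_pos: [0.4427, -0.1176, 0.17]
tool_rot: [3.141, 0.0, -0.163]
contact_force: [0.3, -0.5, 0.1]
opening: 0.0381
grip_force: 20.0
time: 25.15
tool_pos: [0.4446, -0.1165, 0.1702]
tool_rot: [-3.141, -0.0, -0.167]
contact_force: [-0.2, -0.8, -0.5]
opening: 0.0381
grip_force: 20.0
shift [-0.006   0.0108  0.1303] turn -0.002 t 25.15 q6 1.31
```

```bash
python3 -m jog '[[[-1,-0.006,0.0105,0.0,0],[-1,-0.006,0.0105,0.04,0],[-1,-0.006,0.0105,0.08,0],[-1,-0.006,0.0105,0.11,0],[-1,-0.006,0.0105,0.121,0]]]'
python3 -m jog '[[[-1,0,0,0.001,0],[-1,0,0,0.002,0],[-1,0,0,0.004,0],[-1,0,0,0.004,0],[-1,0,0,0.004,0]]]'
python3 -m jog '[[[-1,0,0,0,0],[-1,0,0,0,0],[-1,0,0,0,0]]]'
python3 -c "
from h import *
delta(.437,-.1262,.0399,1.406)"
```

```text
time: 25.57
tool_pos: [0.4352, -0.1238, 0.0453]
tool_rot: [-3.14, 0.006, -0.164]
contact_force: [-0.9, 1.0, -0.5]
opening: 0.0381
grip_force: 20.0
time: 25.98
tool_pos: [0.4375, -0.1261, 0.0462]
tool_rot: [3.141, -0.002, -0.165]
contact_force: [-0.1, -0.3, -1.1]
opening: 0.0378
grip_force: 20.0
time: 26.23
tool_pos: [0.4369, -0.1261, 0.0456]
tool_rot: [3.141, -0.001, -0.165]
contact_force: [0.6, 0.5, 0.3]
opening: 0.0377
grip_force: 20.0
shift [0.0001 0.     0.0057] turn -0.001 t 26.23 q6 1.29
```

```bash
python3 -m jog '[[[-1,0,0,0.001,0],[-1,0,0,0.002,0],[-1,0,0,0.003,0],[-1,0,0,0.004,0],[-1,0,0,0.005,0]]]'
python3 -m jog '[[[-1,0,0,0,0],[-1,0,0,0,0],[-1,0,0,0,0]]]'
```

```text
time: 26.65
tool_pos: [0.4366, -0.126, 0.04]
tool_rot: [3.142, 0.0, -0.165]
contact_force: [1.0, -0.2, 0.8]
opening: 0.0377
grip_force: 20.0
time: 26.9
tool_pos: [0.4367, -0.126, 0.0402]
tool_rot: [3.142, 0.0, -0.165]
contact_force: [-0.7, -0.2, -0.4]
opening: 0.0376
grip_force: 20.0
```

```bash
python3 -m jog '[[[-1,0,0,0.0005,0],[-1,0,0,0.0005,0],[0.3,0,0,0.0005,0],[0.3,0,0,0.0005,0],[0.3,0,0,0.0005,0]]]'
python3 -m jog '[[[1,0,0,0,0],[1,0,0,0,0],[1,0,0,0,0],[1,0,0,0,0],[1,0,0,0,0]]]'
python3 -m jog '[[[1,0,0,-0.03,0],[1,0,0,-0.06,0],[1,0,0,-0.1,0],[1,0,0,-0.135,0],[1,0,0,-0.17,0]]]'
python3 -m jog '[[[1,0,-0.03,0,0],[1,0,-0.06,0,0],[1,0,-0.1,0,0],[1,0,-0.14,0,0],[1,0,-0.17,0,0]]]'
python3 - <<'E'
from h import *
a=robot.read_camera("top")[140:350,170:440,::-1];b=robot.read_camera("scene")[130:310,150:340,::-1]
o=np.zeros((600,800,3),np.uint8);a=cv2.resize(a,(400,311));b=cv2.resize(b,(400,379));o[:311,:400]=a;o[:379,400:]=b
cv2.imwrite("pics/f.png",o[:390])
E
```

```text
time: 27.32
tool_pos: [0.4367, -0.126, 0.0397]
tool_rot: [3.141, -0.0, -0.165]
contact_force: [-0.2, 0.1, -0.3]
opening: 0.053
grip_force: 0.0
time: 27.73
tool_pos: [0.4367, -0.126, 0.0397]
tool_rot: [3.142, 0.0, -0.165]
contact_force: [-0.4, 0.5, -0.6]
opening: 0.0866
grip_force: 0.0
time: 28.15
tool_pos: [0.4364, -0.1258, 0.2116]
tool_rot: [3.141, -0.0, -0.165]
contact_force: [0.6, -0.2, -0.5]
opening: 0.092
grip_force: 0.0
time: 28.57
tool_pos: [0.4645, 0.0442, 0.2099]
tool_rot: [-3.141, -0.0, -0.165]
contact_force: [0.7, -0.6, -0.3]
opening: 0.0919
grip_force: 0.0
```

View pics/f.png

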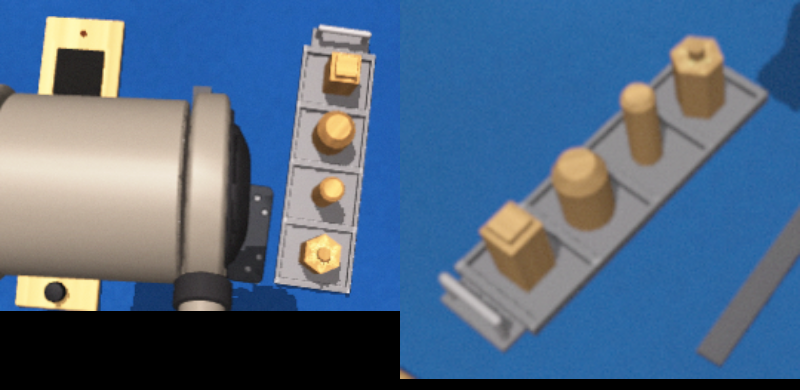

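All four stand upright and centred. From the handle they read square, foot, dowel, hexagon, matching their order from the peg.

```bash
python3 -c "
from cell import robot
print(robot.hand_in())"
```

```text
the job is handed in; nothing more can be done
None
```

The job is handed in: all four parts stand upright in the tray bays in their original order from the handle end (square, foot, dowel, hexagon), after about 29 s of robot time; the hand-in returned no verdict.

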